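# Wind the syringe dispenser up to its plunger and switch the drive on

## Robot

A 7-joint arm with a two-finger parallel gripper is mounted at the origin on the work surface. World frame = base frame: x ahead of the robot, y to its left, z up, the work surface at z = 0. Lengths are in m, angles in rad, forces in N, time in s.
With the tool pointing down it reaches from about 0.4 to 0.85 m from the base axis. Payload 4.5 kg.
Tool frame: the origin (TCP) lies at the very end of the fingers, on their centre line; the grasp point (between the pads) lies 19 mm behind it; z points along the fingers, y is the line along which they close (so a half turn about z gives the same grasp; the last joint's range is limited). The gripper opens to 85 mm and grips with 20 to 120 N. Pads are 22 mm wide; open, the fingers measure 114 mm over their backs; the gripper's body (76 mm by 85 mm) begins 54 mm behind the grasp point. The pads swing forward as they close: fully open they stand 13 mm farther back than shut.
Start: joints at [1.207, 0.689, -0.195, 1.565, 0.157, 0.902, -0.215], TCP at [0.242, -0.576, 0.231] pointing down, gripper open.
Joint ranges: [-3.01, 3.01], [-0.46, 2.08], [-1.47, 1.51], [0.13, 2.56], [-1, 4.14], [0.04, 2.09], [-2.66, 2.66]. Speed limits (rad/s): [2.57, 2.57, 3.14, 3.14, 3.14, 3.14, 3.14].

## Interface

Orientations are given as a unit quaternion [x, y, z, w].
In Python, from workcell import ctrl gives the robot as it stands. The module is installed in compiled form; this text tells all that it offers.
- The arm moves only by the shell command python3 -m jog 'ROWS' [FORCE]. ROWS is JSON, a list of rows, each a list of 7 numbers: the shift along the tool's x, y, z in cm, then the turn, a rotation vector about the tool's x, y, z in rad, then the closure in counts, from 0 (fully open) to 255 (shut). A call has 1 to 5 rows; each row shifts and turns the commanded pose from where the row before left it, along the tool's axes as they then stand; what a row does not reach is not made up. A row lasts 1/12 s, in which the tool goes at most 41.7 mm and 7.16 degrees, less where a joint would pass 70% of its speed; a pose out of reach is approached as far as the arm can. A call is refused whole if a number of a shift passes 4.17 or a number of a turn 0.125, either way. A call with a gripper value outside its range is refused whole. The fingers move at their own pace and stop on an object; FORCE is the grip in N (left out, the last holds). Time passes only in rows, so rows that do not move let the fingers close. It gives the time, the measured TCP pose, the force, the opening and the grip force at its end, in the units of the state.
- ctrl.get_obs(): the state, without advancing time (a new reading comes with each control period).
- ctrl.snapshot(name): name is "scene" or "top" or "wrist"; returns a dict with "image" (384x512x3 uint8, red, green, blue), "range_z" (384x512 float32, m along the optical axis (not along the pixel's ray), 0 where there is no reading), "fx", "fy", "cx", "cy" (pixels), "R" (3x3) and "t" (3): a world point X has camera coordinates R X + t. Camera axes: x right, y down, z forward; pixel columns grow to the right and rows downward; lengths in m; the calibration is good to about 2 mm. A picture is of the moment at which its call begins.
- ctrl.finish_job(): hands the job in; it is judged then, once.
Trained networks look in a picture, given as the dict that the camera call returned (one of the last four; its "shot" number tells which), for a name from the list of things; names that differ only in an ending like _2 or _b are one class to them, and where a whole thing is asked for, a point or a joint stands for the part that bears it (a point fixed in the world has none). Each returns a list of dicts, best first, with "conf" (0 to 1); they miss things now and then, are a little off and sometimes report something else, mostly with a low value. They report only what shows in the picture. A call takes as long as a camera call.
- ctrl.recognise(picture, label): "position" ([column, row] in pixels, amid what is visible of it).
- ctrl.masks_of(picture, label): "region" (384x512 bool, what is visible of it) and "position" ([column, row] in pixels, amid what is visible of it).
- ctrl.spot_point(picture, label): "position" ([column, row] in pixels: a listed point, or the origin of a listed thing).
The state is a dict: "t": time; "q": joint angles; "joint_vel": joint speeds; "joint_efforts": joint torques, N m; "ee_pos": TCP position; "eef_rot": TCP orientation; "ft_force": force on the tool from outside, world axes, zero at the start; "wrist_torque": the same for the moment, N m; "opening": opening from 0.0 (shut) to 1.0 (fully open); "gripper_force": force on a finger pad.
Only numpy, scipy, OpenCV 4.12 (cv2) and the standard library are available. Lean on these libraries where they do the work, as an engineer would, in place of code of your own. Each camera call takes 0.05 s, during which the arm holds its last target. There are 200 camera calls.

## Task

Make the syringe dispenser ready: by its black handwheel, wind the blue carriage up to the syringe until it just touches the end of the plunger, without pushing the plunger in by more than a few millimetres. Then flip the red toggle on the separate switch box over to on (the side with the green dot). Move the carriage only by the handwheel, do not bump the syringe, and leave the bottles and glassware where they stand.

Things in the scene. Friction and masses are not known exactly. Their poses are not given: they have to be found in the camera images.
- pump: Syringe dispenser, fixed, cream bed 110 x 420 x 40 mm (x, y, z). Origin: centre of its underside. Its y axis runs along the bed from the handwheel end to the syringe end; z is up. A 90 x 90 mm grey gearbox, top 62 mm above the bench, carries the handwheel 150 mm from the origin towards -y; the syringe's axis lies 84 mm above the bench. No part of it is over 111 mm high.
- handwheel (a joint): Black handwheel: round solid disc on an upright axle. Value: angle in rad, 0 at the start, growing as it turns clockwise seen from above; range 0 to 10.6. Each rad moves the carriage 8 mm towards the syringe; turning back winds it back. Turns with about 0.1 N m, stays where left. It needs about 3 to 6 rad, so let go and grip again; it can be gripped across at any yaw.
- wheel_grip (a point): Centre of the handwheel, on its axle at half its thickness, 99 mm above the bench. The disc is 62 mm across, 22 mm thick, ribbed, with a white index mark on top; below it only a 26 mm thick stem, down to the gearbox 26 mm lower than the disc. The carriage's near side is at least 80 mm from the axle. This point turns with the wheel.
- carriage: Carriage on two rods, driven by the handwheel through rack and pinion: black foot 84 mm wide (x), blue block 44 x 30 x 46 mm whose top is 106 mm above the bench. It travels along the dispenser's y. Always starts wound right back.
- pusher_face (a point): Middle of the blue block's face that looks to the syringe (+y), 84 mm above the bench. Axes as the dispenser's.
- plunger_end (a point): Middle of the outer face of the plunger's thumb plate (white disc 31 mm across), 84 mm above the bench; axes as the dispenser's. The gap to close is pusher_face to plunger_end along the dispenser's y, 25 to 45 mm at the start. The plunger slides into the barrel (+y) when pushed with some 12 N and stays there.
- plunger: White plunger; origin at plunger_end.
- syringe: Clear syringe barrel, 31 mm across, 130 mm long, fixed on the dispenser; origin at the middle of its open end, its y axis towards the outlet.
- switch_box: Cream drive switch box, fixed, 120 x 90 x 45 mm (x, y, z). Origin: centre of its underside. Black dot at the -x end of its top = off, green dot at the +x end = on.
- toggle (a joint): Steel toggle lever with a red ball, hinged about the switch box's y axis 50 mm above the bench over the box's origin; 0 = off (leans 0.5 rad to the box's -x), 1.0 = on (leans 0.5 rad to +x). Over-centre: it drops by itself to the nearer end and rests there; a light push (under 2 N) flips it. Starts off.
- toggle_tip (a point): Centre of the toggle's red ball (24 mm across), 65 mm from the hinge; 107 mm above the bench at either end, 115 mm at mid-swing. Off, it stands 31 mm to the box's -x of the origin.
- amber_bottle: Bystander, loose: brown glass bottle, blue cap, 64 mm across, 150 mm tall; origin at the centre of its underside.
- clear_bottle: Bystander, loose: clear glass bottle, blue cap, 72 mm across, 170 mm tall; origin at the centre of its underside.
- beaker: Bystander, loose: open glass beaker, 70 mm across, 85 mm tall; origin at the centre of its underside.
- jar: Bystander, loose: small glass jar, white lid, 58 mm across, 65 mm tall; origin at the centre of its underside.
- dishes: Bystander, loose: stack of clear dishes, 90 mm across, 45 mm tall; origin at the centre of its underside.
- tip_box: Bystander, loose: blue box with clear cover, 85 x 120 x 65 mm; origin at the centre of its underside.

How it is judged:
On the way, in this order (a step that is already met when the one before it is completed fails the run):
1. the carriage has been wound up to touch the plunger (y of pusher_face in the frame of plunger_end above -0.0015 m and distance of plunger_end from where it was at the start of the episode below 0.005 m), for 0.2 s.
2. then the toggle is flipped on (value of joint toggle above 0.85 rad), for 0.2 s.
At the end, for the whole second after the job is handed in: The carriage's face touches the plunger's end (gap under 1.5 mm), the plunger has been pushed in less than 5 mm from where it started, the handwheel is at rest and the toggle rests on (beyond 0.85 of 1.0 rad) (all of step 1 and value of joint toggle above 0.85 rad and velocity of joint handwheel between -0.05 and 0.05 rad/s).
It fails at once if the plunger is pushed in, or pulled out, 5 mm or more (distance of plunger_end from where it was at the start of the episode above 0.005 m).
It fails at once if the robot pushes the carriage itself (over 3 N) (contact force between any of the arm, the fingers and carriage above 3 N).
It fails at once if the robot bumps the plunger or the syringe (over 3 N) (contact force between any of the arm, the fingers and plunger above 3 N or contact force between any of the arm, the fingers and syringe above 3 N).
It fails at once if a loose bystander is shifted by more than 25 mm or knocked over (distance of any of amber_bottle, clear_bottle, beaker, jar, dishes, tip_box from where it was at the start of the episode above 0.025 m or angle between any of amber_bottle, clear_bottle, beaker, jar, dishes, tip_box's own z axis and vertical above 0.5 rad).
It also fails if it takes over 64 s, if anything falls off the work surface, if the arm or the gripper's body presses on something with over 40 N, if the wrist force passes 120 N, or if a joint passes its speed limit or range.

## Working session

There is one attempt and no reset: what is moved stays moved. The work goes in short steps, Python scripts to look and compute and a shell command to move; the robot and the scene stay as the last step left them, time stands still between calls to the robot, and variables do not carry over. Pictures are saved under pics/ and viewed, at most 10 in all, crops included, and the job is handed in when it is done.

```bash
mkdir -p pics; cat > h.py <<'E'
import numpy as np, cv2
from workcell import ctrl
from scipy.spatial.transform import Rotation as Ro
def at_h(s,px,z):
    d=np.array([(px[0]-s['cx'])/s['fx'],(px[1]-s['cy'])/s['fy'],1.]); R=np.array(s['R']);t=np.array(s['t'])
    c=-R.T@t; w=R.T@d; return c+w*(z-c[2])/w[2]
def at_d(s,px):
    u,v=int(round(px[0])),int(round(px[1])); z=s['range_z'][v,u]
    d=np.array([(px[0]-s['cx'])/s['fx'],(px[1]-s['cy'])/s['fy'],1.])*z
    return np.array(s['R']).T@(d-np.array(s['t']))
def save(s,n,scale=1): cv2.imwrite('pics/'+n,cv2.resize(s['image'][:,:,::-1],None,fx=scale,fy=scale))
E
cat > a.py <<'E'
from h import *
np.set_printoptions(precision=4,suppress=True)
H=dict(wheel_grip=.099,pusher_face=.084,plunger_end=.084,toggle_tip=.107,pump=0,switch_box=0,syringe=.084,amber_bottle=0,clear_bottle=0,beaker=0,jar=0,dishes=0,tip_box=0)
for n in("top","scene"):
    s=ctrl.snapshot(n); save(s,n+'.png',1.5)
    for l,z in H.items():
        r=ctrl.spot_point(s,l)
        print(n,l,[(np.round(q['position']),round(q['conf'],2),at_h(s,q['position'],z)[:2]) for q in r[:2]])
o=ctrl.get_obs();print(o['t'],o['ee_pos'],o['eef_rot'])
E
python3 a.py
```

```text
top wheel_grip [(array([277., 190.]), 0.61, array([ 0.5748, -0.0509])), (array([336., 155.]), 0.34, array([ 0.7152, -0.2794]))]
top pusher_face [(array([248., 181.]), 0.71, array([0.6113, 0.065 ]))]
top plunger_end [(array([240., 176.]), 0.53, array([0.63  , 0.0959])), (array([350., 177.]), 0.48, array([ 0.6289, -0.3368]))]
top toggle_tip [(array([358., 218.]), 0.59, array([ 0.4686, -0.359 ])), (array([250., 183.]), 0.47, array([0.5995, 0.0544]))]
top pump [(array([235., 174.]), 0.71, array([0.6457, 0.1216])), (array([240., 180.]), 0.65, array([0.6214, 0.0992]))]
top switch_box [(array([345., 217.]), 0.74, array([ 0.4765, -0.332 ])), (array([159., 208.]), 0.63, array([0.5023, 0.4327]))]
top syringe [(array([219., 169.]), 0.48, array([0.658, 0.179]))]
top amber_bottle [(array([337., 150.]), 0.56, array([ 0.7511, -0.3011]))]
top clear_bottle [(array([144., 197.]), 0.74, array([0.5499, 0.4975]))]
top beaker [(array([256., 236.]), 0.71, array([0.3915, 0.0332]))]
top jar [(array([350., 178.]), 0.55, array([ 0.6348, -0.3513]))]
top dishes [(array([160., 210.]), 0.89, array([0.4978, 0.4268]
[... 524 characters left out ...]
089, 0.1079]))]
scene switch_box [(array([148., 214.]), 0.96, array([ 0.4789, -0.3431]))]
scene syringe [(array([318., 194.]), 0.78, array([0.6414, 0.1913]))]
scene amber_bottle [(array([172., 264.]), 0.85, array([ 0.7363, -0.3033]))]
scene clear_bottle [(array([387., 188.]), 0.83, array([0.5716, 0.4929]))]
scene beaker [(array([253., 180.]), 0.83, array([0.3839, 0.0495]))]
scene jar [(array([149., 242.]), 0.58, array([ 0.6202, -0.356 ]))]
scene dishes [(array([359., 180.]), 0.98, array([0.4959, 0.4213]))]
scene tip_box [(array([ 87., 220.]), 0.68, array([ 0.4581, -0.5359])), (array([287., 217.]), 0.56, array([0.6254, 0.0941]))]
1.4 [ 0.2421 -0.5762  0.2313] [ 0.9803  0.1976 -0.      0.    ]
```

View pics/top.png

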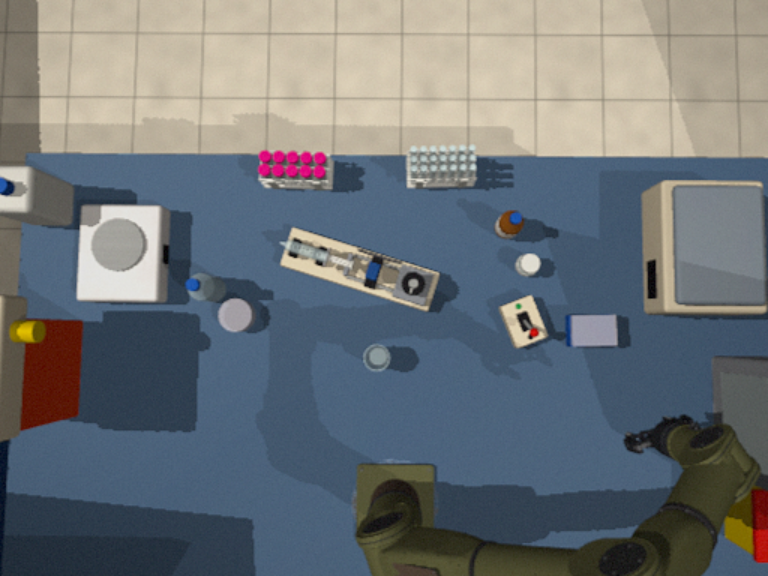

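View pics/scene.png

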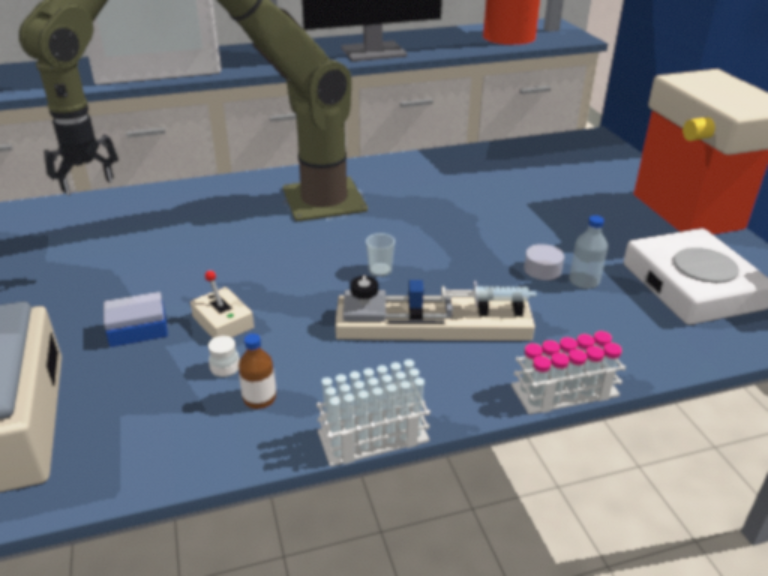

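The top view shows the wheel at about (413,285) and the toggle's red ball at about (534,332). The scene view shows the pump with clear space around the wheel. I'll move above the wheel.

```bash
R='[[3.3,-2.3,0,0,0,0,0],[3.3,-2.3,0,0,0,0,0],[3.3,-2.3,0,0,0,0,0],[3.3,-2.3,0,0,0,0,0],[3.3,-2.3,0,0,0,0,0]]'
python3 -m jog '[[3.3,-2.3,0,0,0,0,0],[3.3,-2.3,0,0,0,0,0],[3.3,-2.3,0,0,0,0,0],[3.3,-2.3,0,0,0,0,0],[3.3,-2.3,0,0,0,0,0]]'
python3 -m jog '[[3.3,-2.3,0,0,0,0,0],[3.3,-2.3,0,0,0,0,0],[3.3,-2.3,0,0,0,0,0],[3.3,-2.3,0,0,0,0,0],[3.3,-2.3,0,0,0,0,0]]'
python3 -c "
from h import *
o=ctrl.get_obs();print(o)"
```

```text
t: 1.82
ee_pos: [0.3504, -0.4047, 0.2315]
eef_rot: [0.98, 0.197, 0.0, 0.0]
ft_force: [1.4, -0.5, -0.4]
opening: 0.999
gripper_force: 0.0
t: 2.23
ee_pos: [0.4582, -0.2346, 0.2315]
eef_rot: [0.98, 0.198, 0.0, 0.0]
ft_force: [0.1, -0.7, 0.0]
opening: 1.001
gripper_force: 0.0
{'t': 2.2333, 'q': array([ 0.48380393,  0.54485502, -0.1571642 ,  1.896236  ,  0.12511173,
        0.70923985, -0.91906997]), 'joint_vel': array([-0.97565757,  0.03516144,  0.06116907, -0.08522536, -0.04453823,
        0.03047981, -0.87453569]), 'joint_efforts': array([ 4.84561801e+00, -4.57086110e+01, -8.36362448e-01, -1.20738468e+01,
        8.95712525e-03,  1.32951583e-01,  9.10493452e-01]), 'ee_pos': array([ 0.45815721, -0.2346358 ,  0.23153676]), 'eef_rot': array([9.80291524e-01, 1.97556138e-01, 2.25185140e-04, 2.22746206e-04]), 'ft_force': array([ 0.11996188, -0.71429422,  0.01071521]), 'wrist_torque': array([-0.01481554, -0.02016669, -0.0053006 ]), 'gripper_force': 0.0, 'opening': 1.0007834764995587}
```

```bash

python3 -m jog '[[3.2,-2.25,0,0,0,0,0],[3.2,-2.25,0,0,0,0,0],[3.2,-2.25,0,0,0,0,0],[3.2,-2.25,0,0,0,0,0],[3.2,-2.25,0,0,0,0,0]]' >/dev/null
python3 -m jog '[[0,0,0,0,0,-0.12,0],[0,0,0,0,0,-0.12,0],[0,0,0,0,0,-0.12,0],[0,0,0,0,0,0,0],[0,0,0,0,0,0,0]]'
cat > b.py <<'E'
from h import *
import sys
np.set_printoptions(precision=4,suppress=True)
o=ctrl.get_obs();print(o['t'],o['ee_pos'],o['q'],'wt',o['wrist_torque'])
R=Ro.from_quat(o['eef_rot']);print('yaw x',R.apply([1,0,0]))
s=ctrl.snapshot('wrist'); save(s,sys.argv[1],1.5)
for l,z in dict(wheel_grip=.099,pusher_face=.084,plunger_end=.084,syringe=.084).items():
    r=ctrl.spot_point(s,l)
    print(l,[(np.round(q['position']),round(q['conf'],2),at_h(s,q['position'],z)[:2]) for q in r[:2]])
m=ctrl.masks_of(s,'wheel_grip')
if m:
    k=m[0]['region']; v,u=np.nonzero(k); P=np.array([at_d(s,(a,b)) for a,b in zip(u,v)]); P=P[(P[:,2]>.105)&(P[:,2]<.116)]
    lo,hi=np.percentile(P,[1,99],axis=0); print('wheel',m[0]['conf'],len(P),lo,hi,(lo+hi)/2)
    w=(lo+hi)/2; print('tool delta',R.inv().apply(w-o['ee_pos']))
E
python3 b.py w1.png
```

```text
t: 3.07
ee_pos: [0.5612, -0.0708, 0.2313]
eef_rot: [0.93, 0.368, 0.0, -0.0]
ft_force: [-0.4, 1.0, 0.0]
opening: 1.003
gripper_force: 0.0
3.0667 [ 0.5612 -0.0708  0.2313] [ 0.1871  0.6131 -0.238   1.7469  0.1892  0.8038 -0.9574] wt [-0.0139 -0.0136  0.0545]
yaw x [0.7288 0.6847 0.0002]
wheel_grip [(array([247., 152.]), 0.66, array([ 0.5794, -0.0431]))]
pusher_face [(array([177.,  20.]), 0.59, array([0.6188, 0.0753]))]
plunger_end []
syringe []
wheel 0.74 5617 [ 0.5542 -0.069   0.1051] [0.6324 0.0778 0.1116] [0.5933 0.0044 0.1083]
tool delta [ 0.0748 -0.0328  0.123 ]
```

View pics/w1.png

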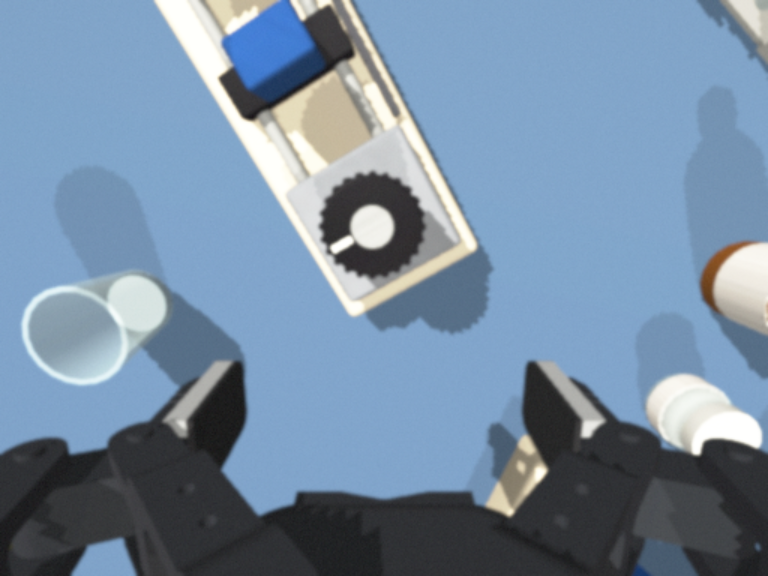

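```bash

python3 -m jog '[[3.2,-0.8,0,0,0,-0.12,0],[0,0,0,0,0,-0.12,0],[0,0,0,0,0,-0.12,0],[0,0,0,0,0,-0.12,0],[0,0,0,0,0,-0.12,0]]' >/dev/null
python3 -m jog '[[0,0,0,0,0,-0.12,0],[0,0,0,0,0,-0.12,0],[0,0,0,0,0,-0.12,0],[0,0,0,0,0,-0.12,0],[0,0,0,0,0,-0.12,0]]' >/dev/null
python3 -m jog '[[0,0,0,0,0,-0.12,0],[0,0,0,0,0,-0.12,0],[0,0,0,0,0,-0.12,0],[0,0,0,0,0,-0.12,0],[0,0,0,0,0,-0.12,0]]' >/dev/null
python3 -m jog '[[0,0,0,0,0,-0.12,0],[0,0,0,0,0,-0.12,0],[0,0,0,0,0,-0.12,0],[0,0,0,0,0,-0.12,0],[0,0,0,0,0,-0.12,0]]' >/dev/null
python3 -m jog '[[0,0,0,0,0,-0.12,0],[0,0,0,0,0,-0.12,0],[0,0,0,0,0,-0.12,0],[0,0,0,0,0,-0.12,0],[0,0,0,0,0,-0.12,0]]' >/dev/null
python3 -m jog '[[0,0,0,0,0,-0.12,0],[0,0,0,0,0,-0.12,0],[0,0,0,0,0,-0.12,0],[0,0,0,0,0,0,0],[0,0,0,0,0,0,0]]'
sed -i 's/P=P\[(P.*$/P=P[(P[:,2]>.105)\&(P[:,2]<.116)\&(np.hypot(P[:,0]-.579,P[:,1]+.043)<.045)]/' b.py
python3 b.py w2.png
```

```text
t: 5.87
ee_pos: [0.5789, -0.043, 0.231]
eef_rot: [-0.467, 0.884, 0.0, -0.0]
ft_force: [-0.9, -0.5, 0.4]
opening: 1.001
gripper_force: 0.0
5.8667 [ 0.5789 -0.043   0.231 ] [ 0.5795  0.8567 -1.1382  1.6789  0.8379  1.1752  1.7608] wt [-0.0131 -0.0267  0.0441]
yaw x [-0.5636 -0.8261  0.0002]
wheel_grip [(array([253., 189.]), 0.55, array([ 0.5831, -0.0423]))]
pusher_face [(array([291., 294.]), 0.69, array([0.6164, 0.0791]))]
plunger_end [(array([298., 326.]), 0.57, array([0.6315, 0.117 ])), (array([299., 322.]), 0.48, array([0.6282, 0.114 ]))]
syringe []
wheel 0.75 3464 [ 0.5531 -0.0712  0.1074] [ 0.609  -0.0149  0.1118] [ 0.5811 -0.0431  0.1096]
tool delta [-0.0012 -0.0019  0.1214]
```

```bash

python3 -m jog '[[-0.1,-0.2,3.9,0,0,0,0],[0,0,3.9,0,0,0,0],[0,0,3.9,0,0,0,0],[0,0,3.8,0,0,0,0],[0,0,0,0,0,0,0]]'
python3 -m jog '[[0,0,0,0,0,0,255],[0,0,0,0,0,0,255],[0,0,0,0,0,0,255],[0,0,0,0,0,0,255],[0,0,0,0,0,0,255]]' 60
python3 -m jog '[[0,0,0,0,0,0,255],[0,0,0,0,0,0,255],[0,0,0,0,0,0,255],[0,0,0,0,0,0,255],[0,0,0,0,0,0,255]]' 60
```

```text
t: 6.58
ee_pos: [0.5764, -0.0451, 0.0694]
eef_rot: [-0.469, 0.883, 0.002, -0.006]
ft_force: [-1.5, -1.2, -0.4]
opening: 1.003
gripper_force: 0.0
t: 7.0
ee_pos: [0.5817, -0.0416, 0.0793]
eef_rot: [-0.469, 0.883, 0.0, 0.002]
ft_force: [-4.6, 0.8, 8.1]
opening: 0.709
gripper_force: 66.8
t: 7.42
ee_pos: [0.5817, -0.0416, 0.0793]
eef_rot: [-0.469, 0.883, 0.0, 0.002]
ft_force: [-3.8, 1.2, 7.6]
opening: 0.706
gripper_force: 66.9
```

View pics/w2.png

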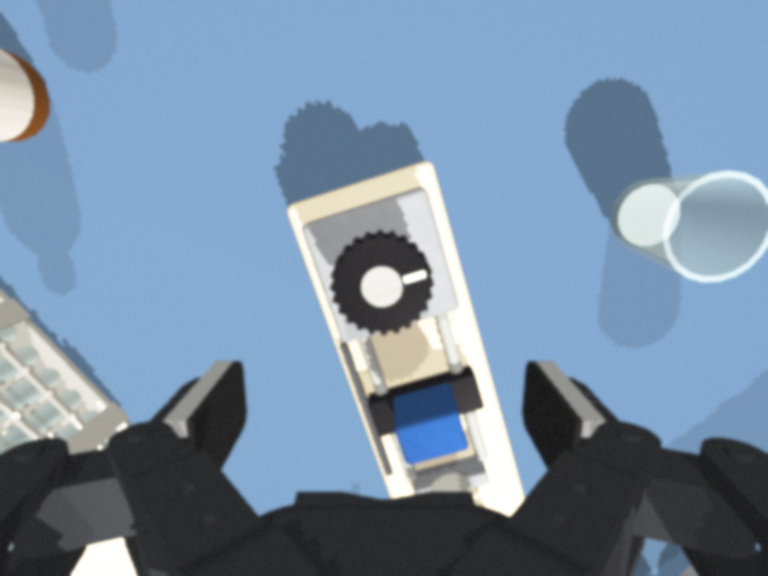

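The picture shows the open jaws with the wheel at (382,285), and the beaker and bottle clear of them. The wheel is now gripped at about 60 mm, as expected. I'll wind it.

```bash

python3 -m jog '[[0,0,0,0,0,0.12,255],[0,0,0,0,0,0.12,255],[0,0,0,0,0,0.12,255],[0,0,0,0,0,0.12,255],[0,0,0,0,0,0.12,255]]'
python3 -m jog '[[0,0,0,0,0,0.12,255],[0,0,0,0,0,0.12,255],[0,0,0,0,0,0.12,255],[0,0,0,0,0,0.12,255],[0,0,0,0,0,0.12,255]]'
python3 -c "
from h import *
o=ctrl.get_obs();print(o['q'],o['wrist_torque'],o['ft_force'])
for n in ('top','scene'):
  s=ctrl.snapshot(n)
  for l in('pusher_face','plunger_end'): print(n,l,[(at_h(s,q['position'],.084)[:2].round(4),round(q['conf'],2)) for q in ctrl.spot_point(s,l)[:2]])
"
```

```text
t: 7.83
ee_pos: [0.5822, -0.0421, 0.0793]
eef_rot: [-0.184, 0.983, 0.0, 0.002]
ft_force: [-2.6, 1.0, 6.9]
opening: 0.707
gripper_force: 67.3
t: 8.25
ee_pos: [0.5823, -0.0429, 0.0793]
eef_rot: [0.114, 0.993, -0.0, 0.002]
ft_force: [-4.0, -1.4, 7.5]
opening: 0.71
gripper_force: 67.3
[ 0.40855054  0.9555967  -0.75390246  1.79405965  0.91865442  0.78144436
  0.50715628] [0.0473728  0.80918635 0.12422378] [-4.00000298 -1.44502713  7.51340354]
top pusher_face [(array([ 0.4729, -0.3533]), 0.7), (array([0.6158, 0.0945]), 0.53)]
top plunger_end [(array([0.6157, 0.1032]), 0.61)]
scene pusher_face [(array([0.6222, 0.0878]), 0.6), (array([0.6121, 0.1154]), 0.48)]
scene plunger_end [(array([0.6117, 0.1084]), 0.61)]
```

```bash

python3 -m jog '[[0,0,0,0,0,0.12,255],[0,0,0,0,0,0.12,255],[0,0,0,0,0,0.12,255],[0,0,0,0,0,0.12,255],[0,0,0,0,0,0.12,255]]'|grep rot
python3 -m jog '[[0,0,0,0,0,0.12,255],[0,0,0,0,0,0.12,255],[0,0,0,0,0,0.12,255],[0,0,0,0,0,0.12,255],[0,0,0,0,0,0.12,255]]'|grep rot
python3 -m jog '[[0,0,0,0,0,0.12,255],[0,0,0,0,0,0.12,255],[0,0,0,0,0,0.12,255],[0,0,0,0,0,0.12,255],[0,0,0,0,0,0,255]]'
python3 -c "
from h import *
o=ctrl.get_obs();print(o['q'],o['wrist_torque'],o['ft_force'])
s=ctrl.snapshot('wrist');save(s,'w3.png',1.5)
for l in('pusher_face','plunger_end'): print(l,[(at_h(s,q['position'],.084)[:2].round(4),round(q['conf'],2)) for q in ctrl.spot_point(s,l)[:2]])
"
```

```text
eef_rot: [0.403, 0.915, -0.0, 0.002]
eef_rot: [0.655, 0.755, -0.0, 0.001]
t: 9.8
ee_pos: [0.5806, -0.0439, 0.0792]
eef_rot: [0.816, 0.578, -0.001, 0.001]
ft_force: [-7.0, -2.1, 12.5]
opening: 0.708
gripper_force: 67.6
[ 0.18771358  0.86419794 -0.33607205  1.80780321  0.50174449  0.55493759
 -0.80917665] [-0.41489382  1.2634342  -0.06756746] [-7.02673647 -2.13097819 12.48483501]
pusher_face []
plunger_end []
```

View pics/w3.png

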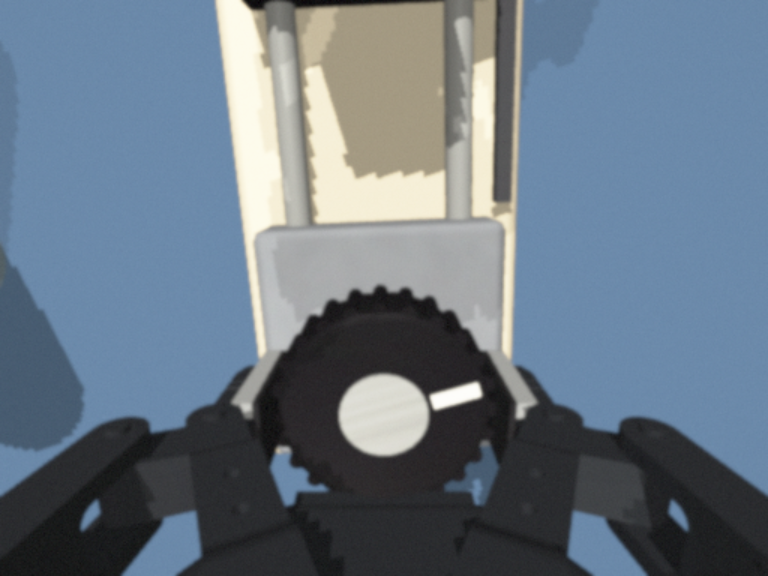

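The wheel is held squarely and has turned 2.88 rad, which is 23 mm of carriage travel. I'll release, rise and look at the remaining gap from above it.

```bash

python3 -m jog '[[0,0,0,0,0,0,0],[0,0,0,0,0,0,0],[0,0,0,0,0,0,0],[0,0,0,0,0,0,0],[0,0,0,0,0,0,0]]'
python3 -m jog '[[0,0,-4,0,0,0,0],[0,0,-4,0,0,0,0],[0,0,-4,0,0,0,0],[0,0,-3,0,0,0,0],[2.5,0,0,0,0,0,0]]' >/dev/null
python3 -m jog '[[2.5,0,0,0,0,0,0],[2.5,0,0,0,0,0,0],[2.5,0,0,0,0,0,0],[0,0,0,0,0,0,0],[0,0,0,0,0,0,0]]'
python3 -c "
from h import *
s=ctrl.snapshot('wrist');save(s,'w4.png',1.5);np.savez('w4.npz',z=s['range_z'],im=s['image'],**{k:s[k] for k in('fx','fy','cx','cy','R','t')})
for l in('pusher_face','plunger_end','wheel_grip'): print(l,[(q['position'],at_h(s,q['position'],.084)[:2].round(4),round(q['conf'],2)) for q in ctrl.spot_point(s,l)[:2]])
for l in('plunger','syringe','carriage'):
  for m in ctrl.masks_of(s,l)[:1]:
    v,u=np.nonzero(m['region']);print(l,m['conf'],u.min(),u.max(),v.min(),v.max())
"
```

```text
t: 10.37
ee_pos: [0.5817, -0.0428, 0.0765]
eef_rot: [0.814, 0.58, 0.001, 0.0]
ft_force: [0.4, -0.4, -0.2]
opening: 1.001
gripper_force: 0.0
t: 11.2
ee_pos: [0.6139, 0.0537, 0.2262]
eef_rot: [0.813, 0.582, 0.0, -0.0]
ft_force: [-0.7, -0.6, -0.0]
opening: 0.996
gripper_force: 0.0
pusher_face [([254.9, 136.0], array([0.6281, 0.0968]), 0.9)]
plunger_end [([248.0, 116.3], array([0.6279, 0.1152]), 0.64), ([248.3, 142.3], array([0.6205, 0.0933]), 0.17)]
wheel_grip [([252.7, 287.8], array([ 0.5756, -0.0497]), 0.61)]
plunger 0.75 232 266 27 115
syringe 0.98 214 276 0 34
carriage 0.77 210 293 131 171
```

View pics/w4.png

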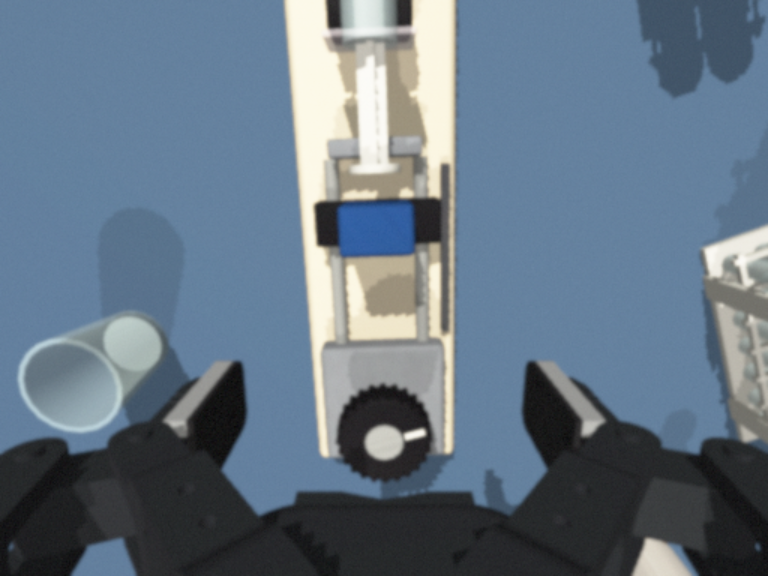

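The view shows the blue block's front edge at row 201 and the plunger plate at rows 163–174, both in the enlarged picture. I'll work out the gap from the depth profile.

```bash
python3 - <<'E'
from h import *
d=np.load('w4.npz');s=dict(d);s['range_z']=d['z']
W=at_h(s,(382/1.5,441/1.5),.110);F=at_h(s,(375/1.5,201/1.5),.106);print('wheel',W,'camera',-s['R'].T@s['t'])
# bed direction from the bed edges' midline
A=(at_h(s,(288/1.5,50/1.5),.04)+at_h(s,(458/1.5,50/1.5),.04))/2;B=(at_h(s,(314/1.5,400/1.5),.04)+at_h(s,(453/1.5,400/1.5),.04))/2
Y=(A-B)/np.linalg.norm(A-B);print('Y',Y,'F-W along',(F-W)@Y)
for c in(244,249,254):
  print(c)
  for v in range(107,140):
    p=at_d(s,(c,v));print(v,(1000*np.array([(p-W)@Y,p[2]])).round(1),s['im'] [v,c] if 'im' in s else '')
E
```

```text
wheel [ 0.58068641 -0.04147825  0.11      ] camera [0.63562933 0.11523429 0.3687298 ]
Y [0.29726127 0.95479618 0.        ] F-W along 0.1493775969821494
244
107 [171.7  85.7] [242 239 233]
108 [170.9  86. ] [242 240 233]
109 [169.8  97.4] [245 244 236]
110 [169.   98.7] [248 247 241]
111 [168.2  98.8] [249 248 242]
112 [167.4  98.5] [249 248 243]
113 [166.6  97.8] [249 247 241]
114 [165.7  99.4] [242 241 231]
115 [164.7  38.9] [221 218 202]
116 [163.7  40. ] [182 175 156]
117 [162.7  39.9] [161 152 131]
118 [161.7  39.9] [158 148 128]
119 [160.7  40.2] [156 144 123]
120 [159.6  38.9] [155 145 125]
121 [158.7  41.1] [156 145 125]
122 [157.7  40.7] [157 146 126]
123 [156.6  39. ] [157 147 126]
124 [155.6  39.9] [157 146 126]
125 [154.6  39.8] [168 156 134]
126 [153.6  39.9] [199 184 160]
127 [152.6  39.9] [226 214 184]
128 [151.5  39.5] [238 229 202]
129 [150.5  40. ] [242 233 209]
130 [149.5  41. ] [242 232 208]
131 [148.4  38.4] [234 223 195]
132 [147.8  46.1] [191 181 157]
133 [147.8  62.7] [118 113 106]
134 [147.8  78.3] [55 67 96]
135 [147.7  91.4] [ 41  66 109]
136 [147.7 103.6] [
[... 1519 characters left out ...]
8]
118 [161.4  39.7] [155 146 127]
119 [160.4  39.9] [153 145 123]
120 [159.4  40.9] [156 146 125]
121 [158.4  39.6] [158 148 127]
122 [157.4  40.2] [157 146 123]
123 [156.3  39.4] [155 146 124]
124 [155.3  39.6] [156 146 124]
125 [154.3  39.1] [157 145 124]
126 [153.3  40.7] [157 147 127]
127 [152.2  39.2] [156 146 125]
128 [151.2  39.4] [155 145 124]
129 [150.2  40.1] [155 145 125]
130 [149.2  40.1] [151 141 121]
131 [148.2  40.2] [141 132 114]
132 [147.9  52.1] [108 102  90]
133 [147.8  67.3] [61 65 76]
134 [147.9  83.5] [35 55 92]
135 [147.8  95.7] [ 35  68 111]
136 [147.5 104.1] [ 42  76 128]
137 [146.8 105.3] [ 47  86 144]
138 [145.9 105.6] [ 49  94 156]
139 [145.1 106. ] [ 47  94 159]
```

```bash

python3 -m jog '[[-3.4,0,0,0,0,0,0],[-3.4,0,0,0,0,0,0],[-3.4,0,0,0,0,0,0],[0,0,0,0,0,-0.12,0],[0,0,0,0,0,-0.12,0]]' >/dev/null
python3 -m jog '[[0,0,0,0,0,-0.12,0],[0,0,0,0,0,-0.12,0],[0,0,0,0,0,-0.12,0],[0,0,0,0,0,-0.12,0],[0,0,0,0,0,-0.12,0]]' >/dev/null
python3 -m jog '[[0,0,3,0,0,-0.12,0],[0,0,4,0,0,-0.12,0],[0,0,4,0,0,0,0],[0,0,4,0,0,0,0],[0,0,0,0,0,0,0]]'
python3 -m jog '[[0,0,0,0,0,0,255],[0,0,0,0,0,0,255],[0,0,0,0,0,0,255],[0,0,0,0,0,0,255],[0,0,0,0,0,0,255]]' 60
python3 -c "
from h import *
o=ctrl.get_obs();print(o['q'],o['wrist_torque'])"
```

```text
t: 12.8
ee_pos: [0.5751, -0.0468, 0.0694]
eef_rot: [0.401, 0.916, -0.003, -0.006]
ft_force: [-1.5, -0.9, -0.4]
opening: 1.001
gripper_force: 0.0
t: 13.22
ee_pos: [0.5825, -0.0442, 0.0791]
eef_rot: [0.4, 0.916, 0.001, 0.002]
ft_force: [-1.0, 1.1, 7.8]
opening: 0.71
gripper_force: 67.1
[ 0.34024019  0.91537319 -0.61156277  1.7983977   0.79876894  0.68770729
  0.01526111] [ 0.19053364  0.15071974 -0.0197364 ]
```

Now wind 15 rows × 0.12 = 1.8 rad, which should leave about 3 mm, reading the torque along the way.

```bash

python3 -m jog '[[0,0,0,0,0,0.12,255],[0,0,0,0,0,0.12,255],[0,0,0,0,0,0.12,255],[0,0,0,0,0,0.12,255],[0,0,0,0,0,0.12,255]]'|grep rot
python3 -m jog '[[0,0,0,0,0,0.12,255],[0,0,0,0,0,0.12,255],[0,0,0,0,0,0.12,255],[0,0,0,0,0,0.12,255],[0,0,0,0,0,0.12,255]]'|grep rot
python3 -c "
from h import *
print(ctrl.get_obs()['wrist_torque'])"
python3 -m jog '[[0,0,0,0,0,0.12,255],[0,0,0,0,0,0.12,255],[0,0,0,0,0,0.12,255],[0,0,0,0,0,0.12,255],[0,0,0,0,0,0.12,255]]'|grep rot
python3 -c "
from h import *
o=ctrl.get_obs();print(o['q'],o['wrist_torque'])"
python3 -m jog '[[0,0,0,0,0,0.06,255],[0,0,0,0,0,0.06,255],[0,0,0,0,0,0.06,255]]'|grep rot
python3 -c "
from h import *
o=ctrl.get_obs();print(o['q'],o['wrist_torque'])"
python3 -m jog '[[0,0,0,0,0,0.06,255],[0,0,0,0,0,0.06,255],[0,0,0,0,0,0.06,255]]'|grep rot
python3 -c "
from h import *
o=ctrl.get_obs();print(o['q'],o['wrist_torque'])"
```

```text
eef_rot: [0.655, 0.755, 0.001, 0.001]
eef_rot: [0.849, 0.528, 0.0, 0.0]
[0.06265116 1.03068986 0.08741489]
eef_rot: [0.967, 0.254, -0.001, -0.001]
[ 0.08481287  0.84914318 -0.15286958  1.81632196  0.24097219  0.49554481
 -1.28687124] [0.16451075 1.34407595 0.16637731]
eef_rot: [0.986, 0.168, -0.001, -0.001]
[ 0.0594771   0.84776677 -0.10949587  1.81777555  0.1732852   0.48709798
 -1.40070036] [0.14987872 1.3382142  0.11772413]
eef_rot: [0.997, 0.078, -0.001, -0.001]
[ 0.03432519  0.84726491 -0.06632119  1.81920185  0.1033227   0.48054815
 -1.5150965 ] [0.26538995 1.46817928 0.1646125 ]
```

```bash

python3 -m jog '[[0,0,0,0,0,0.06,255],[0,0,0,0,0,0.06,255],[0,0,0,0,0,0.06,255],[0,0,0,0,0,0,255],[0,0,0,0,0,0,255]]'|grep rot
python3 -c "
from h import *
o=ctrl.get_obs();print(o['q'],o['wrist_torque'])"
python3 -m jog '[[0,0,0,0,0,0,0],[0,0,0,0,0,0,0],[0,0,0,0,0,0,0],[0,0,0,0,0,0,0],[0,0,0,0,0,0,0]]' >/dev/null
python3 -m jog '[[0,0,-4,0,0,0,0],[0,0,-4,0,0,0,0],[0,0,-4,0,0,0,0],[0,0,-3,0,0,0,0],[1,-2.5,0,0,0,0,0]]' >/dev/null
python3 -m jog '[[1,-2.5,0,0,0,0,0],[1,-2.5,0,0,0,0,0],[1,-2.5,0,0,0,0,0],[0,0,0,0,0,0,0],[0,0,0,0,0,0,0]]'
python3 - <<'E'
from h import *
s=ctrl.snapshot('wrist');save(s,'w5.png',1.5)
W=np.array([.58069,-.04148,.11]);Y=np.array([.29726,.9548,0]);X=np.array([.9548,-.29726,0])
u,v=np.meshgrid(np.arange(512),np.arange(384));z=s['range_z']
C=np.stack([(u-s['cx'])/s['fx']*z,(v-s['cy'])/s['fy']*z,z],-1)-s['t'];P=C@s['R']
a=(P-W)@Y;b=(P-W)@X;k=(z>0)&(abs(b)<.012)&(a>.09)&(a<.2)&(P[...,2]>.09)
im=s['image'].astype(int)
h=P[...,2]
for lo in np.arange(.135,.178,.001):
  q=k&(a>=lo)&(a<lo+.001)
  if q.sum(): print(round(lo*1000),q.sum(),(1000*np.median(h[q])).round(1),np.median(im[q],axis=0))
E
```

```text
eef_rot: [1.0, -0.01, -0.001, -0.001]
[ 0.0092955   0.84756822 -0.02365709  1.82050156  0.03323678  0.47629886
 -1.62698924] [ 0.29812301  1.53137633 -0.05346285]
t: 16.63
ee_pos: [0.6229, 0.0565, 0.2259]
eef_rot: [1.0, -0.009, -0.0, -0.001]
ft_force: [-1.4, -1.4, -0.2]
opening: 1.0
gripper_force: 0.0
136 31 102.4 [30. 53. 90.]
137 33 104.9 [ 36.  69. 118.]
138 28 105.5 [ 43.   82.5 138.5]
139 31 105.9 [ 47.  90. 151.]
140 30 105.9 [ 48.  92. 156.]
141 40 106.3 [ 47.  92. 156.]
142 79 305.5 [32. 31. 34.]
143 100 306.1 [30. 30. 31.]
144 187 261.7 [30. 31. 33.]
145 279 257.8 [25. 24. 25.]
146 278 258.3 [24. 23. 24.]
147 331 259.9 [24. 23. 24.]
148 409 263.9 [23. 22. 23.]
149 460 267.3 [22.  21.5 22. ]
150 420 270.9 [22. 23. 24.]
151 317 276.7 [34. 35. 35.]
152 332 276.7 [48. 71. 70.]
153 326 282.3 [43.5 45.5 47.5]
154 376 284.0 [31. 32. 33.]
155 374 284.8 [31. 32. 33.]
156 385 286.4 [30. 31. 32.]
157 284 290.6 [29. 30. 31.]
158 296 290.9 [29. 30. 32.]
159 368 290.7 [31.  32.5 34. ]
160 376 290.4 [31. 33. 35.]
161 363 290.8 [37. 40. 42.]
162 355 291.8 [39. 42. 43.]
163 313 292.7 [40. 41. 43.]
164 323 293.4 [39. 40. 42.]
165 366 293.9 [36. 38. 40.]
166 470 294.9 [25. 25. 26.]
167 663 295.8 [23. 24. 25.]
168 580 295.1 [23. 24. 25.]
169 399 295.0 [25. 27. 28.]
170 291 295.7 [28. 29. 30.]
171 219 295.5 [24. 26. 27.]
172 171 295.1 [24. 25. 26.]
173 174 292.4 [24.  25.  26.5]
174 126 292.8 [24. 25. 26.]
175 122 292.2 [25. 27. 29.]
176 77 292.2 [26. 26. 28.]
177 66 292.0 [26.  25.5 28. ]
```

View pics/w5.png

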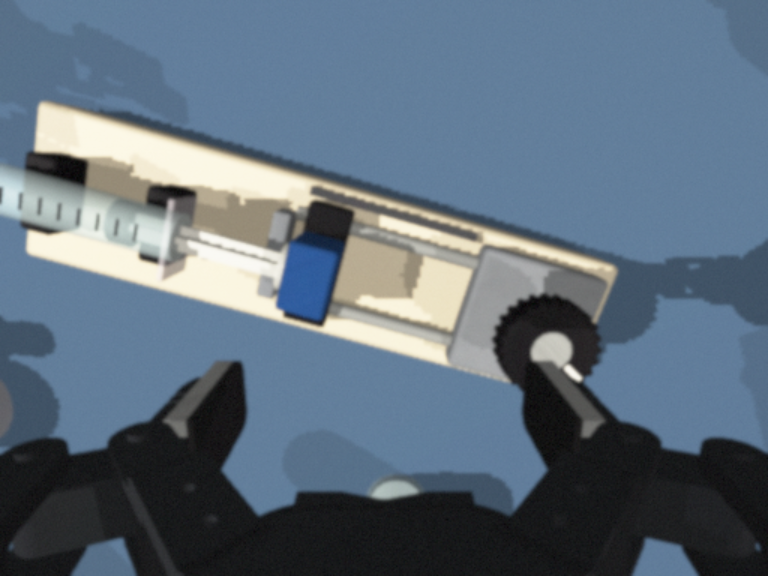

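The block now sits at the plunger plate, around (283,262). I'll shift along +y for a clear line into the gap and get a numerical profile.

```bash

python3 -m jog '[[0,-3.5,0,0,0,0,0],[0,-3.5,0,0,0,0,0],[0,0,0,0,0,0,0],[0,0,0,0,0,0,0]]'
python3 - <<'E'
from h import *
s=ctrl.snapshot('wrist');save(s,'w6.png',1.5)
W=np.array([.58069,-.04148,.11]);Y=np.array([.29726,.9548,0]);X=np.array([.9548,-.29726,0])
u,v=np.meshgrid(np.arange(512),np.arange(384));z=s['range_z']
C=np.stack([(u-s['cx'])/s['fx']*z,(v-s['cy'])/s['fy']*z,z],-1)-s['t'];P=C@s['R']
a=(P-W)@Y;b=(P-W)@X;h=P[...,2];k=(z>0)&(a>.11)&(a<.2)&(h<.12);im=s['image'].astype(int)
c=np.median(b[k&(h>.101)]);print('block centre x',c)
for lo in np.arange(.132,.180,.001):
  o=[]
  for w0,w1 in((0,.006),(.008,.013)):
    q=k&(a>=lo)&(a<lo+.001)&(abs(b-c)>=w0)&(abs(b-c)<w1)
    if q.sum(): o+=[(q.sum(),(1000*np.median(h[q])).round(1),list(np.median(im[q],axis=0).astype(int)))]
  print(round(lo*1000),*o)
E
```

```text
t: 17.02
ee_pos: [0.6237, 0.1258, 0.2261]
eef_rot: [1.0, -0.01, -0.0, -0.0]
ft_force: [0.2, -0.6, -0.1]
opening: 1.002
gripper_force: 0.0
block centre x 0.0015143318613204107
132
133
134
135
136 (np.int64(4), np.float64(103.3), [np.int64(99), np.int64(105), np.int64(121)]) (np.int64(3), np.float64(103.7), [np.int64(92), np.int64(100), np.int64(119)])
137 (np.int64(13), np.float64(104.6), [np.int64(71), np.int64(89), np.int64(125)]) (np.int64(8), np.float64(104.8), [np.int64(70), np.int64(87), np.int64(124)])
138 (np.int64(12), np.float64(105.3), [np.int64(49), np.int64(84), np.int64(139)]) (np.int64(11), np.float64(105.5), [np.int64(49), np.int64(85), np.int64(137)])
139 (np.int64(16), np.float64(105.9), [np.int64(48), np.int64(89), np.int64(152)]) (np.int64(11), np.float64(105.4), [np.int64(47), np.int64(88), np.int64(149)])
140 (np.int64(13), np.float64(105.8), [np.int64(48), np.int64(91), np.int64(154)]) (np.int64(12), np.float64(105.4), [np.int64(48), np.int64(92), np.int64(154)])
141 (np.int64(15), np.float64(105.8), [np.int64(48), np.int64(91), np.int64(155)]) (np.int64(13), np
[... 5538 characters left out ...]
, [np.int64(120), np.int64(118), np.int64(113)])
176 (np.int64(15), np.float64(86.1), [np.int64(233), np.int64(232), np.int64(222)]) (np.int64(6), np.float64(66.1), [np.int64(136), np.int64(138), np.int64(138)])
177 (np.int64(16), np.float64(86.1), [np.int64(224), np.int64(222), np.int64(211)]) (np.int64(7), np.float64(65.8), [np.int64(147), np.int64(148), np.int64(150)])
178 (np.int64(14), np.float64(86.3), [np.int64(230), np.int64(229), np.int64(219)]) (np.int64(7), np.float64(66.4), [np.int64(152), np.int64(155), np.int64(156)])
179 (np.int64(16), np.float64(86.3), [np.int64(233), np.int64(232), np.int64(222)]) (np.int64(7), np.float64(66.0), [np.int64(151), np.int64(153), np.int64(154)])
```

View pics/w6.png

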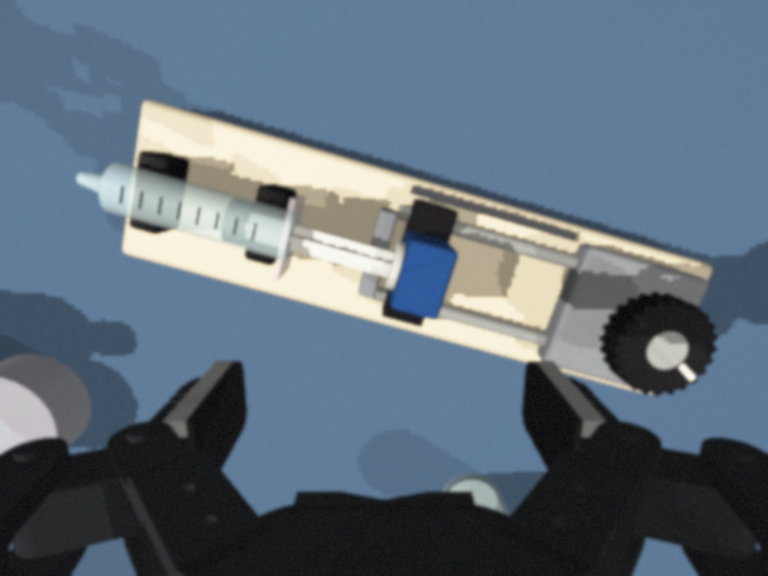

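The profile puts the block face at 166.2 mm and the plate directly behind it with no background between, so they are touching. The plate moved in about 1 mm. Next is the toggle.

```bash

python3 -m jog '[[-1.4,3.8,0,0,0,0,255],[-1.4,3.8,0,0,0,0,255],[-1.4,3.8,0,0,0,0,255],[-1.4,3.8,0,0,0,0,255],[-1.4,3.8,0,0,0,0,255]]' >/dev/null
python3 -m jog '[[-1.4,3.8,0,0,0,0,255],[-1.4,3.8,0,0,0,0,255],[-1.4,3.8,0,0,0,0,255],[-1.4,3.8,0,0,0,0,255],[-1.4,3.8,0,0,0,0,255]]' >/dev/null
python3 -m jog '[[-1.4,3.8,0,0,0,0,255],[-1.4,3.8,0,0,0,0,255],[-1.4,3.8,0,0,0,0,255],[0,0,0,0,0,0,255],[0,0,0,0,0,0,255]]'
python3 - <<'E'
from h import *
s=ctrl.snapshot('wrist');save(s,'w7.png',1.5)
o=ctrl.get_obs();print(o['ee_pos'],o['q'])
for l,z in(('toggle_tip',.107),('switch_box',0)): print(l,[(np.round(q['position']),at_h(s,q['position'],z)[:2].round(4),round(q['conf'],2)) for q in ctrl.spot_point(s,l)[:2]])
im=s['image'].astype(int);r,g,b=im[...,0],im[...,1],im[...,2]
for n,k,z in(('red',(r>130)&(g<70)&(b<70),.107),('green',(g>r+40)&(g>b+40),.045)):
  n_,lab,st,ce=cv2.connectedComponentsWithStats(k.astype(np.uint8))
  for i in np.argsort(-st[1:,4])[:2]+1: print(n,st[i,4],ce[i],at_h(s,ce[i],z).round(4),at_d(s,ce[i]).round(4))
E
```

```text
t: 18.32
ee_pos: [0.4268, -0.3711, 0.2263]
eef_rot: [1.0, -0.017, -0.001, 0.001]
ft_force: [0.1, 1.1, -0.2]
opening: 0.003
gripper_force: 0.0
[ 0.42874101 -0.36816906  0.22623009] [ 0.66929589  0.61256265 -0.07001782  1.75906303  0.05953559  0.77264239
 -1.0296371 ]
toggle_tip [(array([234., 155.]), array([ 0.4579, -0.3537]), 0.58)]
switch_box [(array([228., 117.]), array([ 0.4878, -0.3403]), 0.97)]
red 489 [231.66462168 153.58282209] [ 0.4593 -0.3515  0.107 ] [ 0.4608 -0.3525  0.1184]
green 186 [204.30107527  76.7688172 ] [ 0.5279 -0.3235  0.045 ] [ 0.5279 -0.3235  0.045 ]
```

View pics/w7.png

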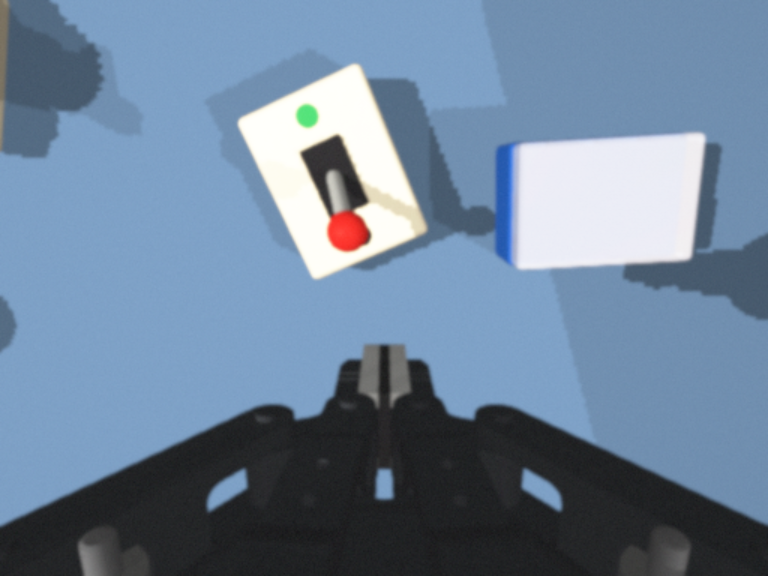

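The ball is at (0.460,-0.352) and the box's +x direction is about (0.896,0.443). I'll align the tool with it, go down behind the ball and push.

```bash

python3 -m jog '[[0,0,0,0,0,-0.12,255],[0,0,0,0,0,-0.12,255],[0,0,0,0,0,-0.12,255],[0,0,0,0,0,-0.12,255],[-1.6,0,0,0,0,0,255]]' >/dev/null
python3 -m jog '[[0,0,0,0,0,0,255],[0,0,3.3,0,0,0,255],[0,0,3.3,0,0,0,255],[0,0,3.3,0,0,0,255],[0,0,3.2,0,0,0,255]]'
python3 -m jog '[[0,0,0,0,0,0,255],[0,0,0,0,0,0,255]]'
```

```text
t: 19.3
ee_pos: [0.418, -0.3719, 0.0943]
eef_rot: [0.974, 0.227, 0.0, 0.0]
ft_force: [0.0, -0.8, 0.4]
opening: -0.002
gripper_force: 0.0
t: 19.47
ee_pos: [0.4169, -0.3713, 0.0945]
eef_rot: [0.974, 0.228, -0.001, -0.001]
ft_force: [0.0, 1.1, 1.0]
opening: 0.001
gripper_force: 0.0
```

```bash

python3 -m jog '[[1.3,0,0,0,0,0,255],[1.3,0,0,0,0,0,255],[1.3,0,0,0,0,0,255],[1.3,0,0,0,0,0,255],[1.3,0,0,0,0,0,255]]'
python3 -m jog '[[0.5,0,0,0,0,0,255],[0,0,0,0,0,0,255],[-2,0,0,0,0,0,255],[-2,0,0,0,0,0,255],[-3,0,0,0,0,0,255]]'
python3 -m jog '[[0,0,-4,0,0,0,255],[0,0,-4,0,0,0,255],[0,0,-4,0,0,0,255],[0,0,0,0,0,0,255],[0,0,0,0,0,0,255]]'
python3 - <<'E'
from h import *
s=ctrl.snapshot('wrist');save(s,'w8.png',1.5)
im=s['image'].astype(int);r,g,b=im[...,0],im[...,1],im[...,2]
for n,k,z in(('red',(r>130)&(g<70)&(b<70),.107),('green',(g>r+40)&(g>b+40),.045)):
  n_,lab,st,ce=cv2.connectedComponentsWithStats(k.astype(np.uint8))
  for i in np.argsort(-st[1:,4])[:2]+1: print(n,st[i,4],ce[i],at_h(s,ce[i],z).round(4))
E
```

```text
t: 19.88
ee_pos: [0.4781, -0.3431, 0.0966]
eef_rot: [0.974, 0.228, 0.001, 0.001]
ft_force: [0.2, 0.3, 0.6]
opening: -0.0
gripper_force: 0.1
t: 20.3
ee_pos: [0.4183, -0.372, 0.0953]
eef_rot: [0.974, 0.228, 0.001, 0.0]
ft_force: [0.2, -0.8, -1.3]
opening: 0.003
gripper_force: 0.0
t: 20.72
ee_pos: [0.4175, -0.3743, 0.2177]
eef_rot: [0.974, 0.226, 0.001, 0.002]
ft_force: [-0.6, 0.2, 0.1]
opening: 0.001
gripper_force: 0.0
red 675 [258.44888889  53.20148148] [ 0.5169 -0.3281  0.107 ]
```

View pics/w8.png

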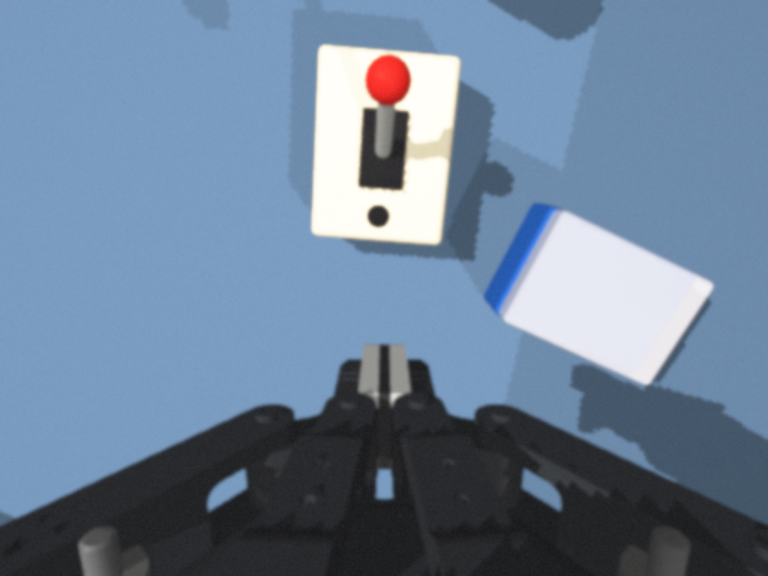

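The red ball now stands at (388,80), over the green dot, and the black dot is uncovered at (378,216). The ball moved 62 mm, so the toggle is on.

```bash
python3 -c "
from workcell import ctrl
print(ctrl.finish_job())"
```

```text
the job is handed in; nothing more can be done
None
```

The job is handed in at about 21 s: the carriage was wound by the handwheel until it touches the plunger (pushed in about 1 mm by camera measurement), and the toggle is flipped to on; the hand-in call returned no verdict.

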